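# Nip up the last-pin clamp with the long arm of the hex key

### The arm

A 6-joint arm with a two-finger parallel gripper is mounted at the origin on a cart in front of the work surface, level with it; the furniture and walls round the work are solid. World frame = base frame: x ahead of the robot, y to its left, z up, the work surface at z = 0. Lengths are in m, angles in rad, forces in N, time in s.
With the tool pointing down it reaches from about 0.35 to 0.775 m from the base axis. Payload 7.3 kg.
Tool frame: the origin (TCP) lies at the very end of the fingers, on their centre line; the grasp point (between the pads) lies 19 mm behind it (robot.tcp_to_grasp is the z of the grasp point in the tool frame, in m); z points along the fingers, y is the line along which they close (so a half turn about z gives the same grasp; the last joint's range is limited). The gripper opens to 92 mm and grips with 3 to 60 N. Pads are 19 mm wide; open, the fingers measure 130 mm over their backs; the gripper's body (75 mm by 190 mm) begins 47 mm behind the grasp point.
Start: joints at [-1.288, 0.342, 1.524, -0, 1.275, -0.146], TCP at [0.218, -0.477, 0.227] pointing down, gripper open.
Joint ranges: [-2.53, 2.53], [-0.77, 2.02], [0.04, 2.7], [-1, 4.14], [0.28, 2.66], [-3.11, 3.11]. Speed limits (rad/s): [2.57, 2.57, 3.14, 3.14, 3.14, 3.14].

### API

Orientations are given as [roll, pitch, yaw] about the fixed x, y, z axes, in that order (R = Rz(yaw) Ry(pitch) Rx(roll)).
In Python, from cell import monitor, read_camera, get_calibration, job, robot gives the robot as it stands. The module is installed in compiled form; this text tells all that it offers.
- The arm moves only by the tool send_rows, never from a script. Its argument "targets" is a list of rows, each an object with "translation": the shift along the tool's x, y, z in cm, a list of three; "spin": the turn about the tool's z in degrees; "jaw": the opening, from 0 (shut) to 1 (fully open). A call has exactly 5 rows; each row is the pose to reach, as a shift and turn from the pose commanded when the call began, along the tool's axes at that moment; what a row does not reach only later rows make up. A row lasts 1/10 s, in which the tool goes at most 50 mm and 8.59 degrees, less where a joint would pass 70% of its speed; a pose out of reach is approached as far as the arm can. A call with a gripper value outside its range is refused whole. The fingers move at their own pace and stop on an object; "force" is the grip in N (left out, the last holds). Time passes only in rows, so rows that repeat a pose let the fingers close, or fill a call up. It gives the time, the measured TCP pose, the force, the opening and the grip force at its end, in the units of the state.
- monitor.observe(): the state, without advancing time (a new reading comes with each control period).
- read_camera(name): name is "side" or "top" or "wrist"; returns (picture, depth): 384x512x3 uint8, red, green, blue; 384x512 float32, m along the optical axis (not along the pixel's ray), 0 where there is no reading.
- get_calibration(name): a dict with "intrinsics" (3x3 intrinsics, pixels), "origin" and "orientation" of the camera in the world; the wrist camera has in their place "hand_eye" (4x4, takes a point from camera to tool coordinates, whose origin is the TCP and whose axes are the flange's). Camera axes: x right, y up, looking along -z (the intrinsics and any distortion apply to the point x, -y, -z); pixel columns grow to the right and rows downward; lengths in m; the calibration is good to about 2 mm. A picture is of the moment at which its call begins: read the wrist's pose just before it. get_calibration takes no time and is no camera call.
- job.hand_in(): hands the job in; it is judged then, once.
The state is a dict: "time": time; "qpos": joint angles; "qvel": joint speeds; "joint_efforts": joint torques, N m; "tool_pos": TCP position; "tool_rot": TCP orientation; "contact_force": force on the tool from outside, world axes, zero at the start; "torque": the same for the moment, N m; "opening": finger opening in m; "grip_force": force on a finger pad.
Only numpy, scipy, OpenCV 4.12 (cv2) and the standard library are available. Lean on these libraries where they do the work, as an engineer would, in place of code of your own. Each camera call takes 0.05 s, during which the arm holds its last target. There are 200 camera calls.

### The job

The clamp screw of the last-pin holder has been run up by the short arm of the hex key and will not go further that way; the key still sticks in it by its long arm. Without turning the screw, pull the key out and lay it flat on the bench, take it again the other way, push its short arm fully home in the screw, and pull on the end of the long arm to tighten the screw clockwise until it comes up solid, roughly a tenth of a turn. Leave the key sitting in the screw, and leave the foot plate, heel blank, bobbin and cement tin where they stand.

Things in the scene. Friction and masses are not known exactly. Their poses are not given: they have to be found in the camera images.
- hex_key: bright steel L-shaped hex key, 19 mm across flats (22 over corners), 0.38-0.59 kg. Origin where the arms' centre lines cross (bend radius 20). +x along the long arm (end at 151.5 mm), +y along the short arm (end at 54.5), z square to both. Of each arm two flats face along the L's plane, two edges face +-z; lying flat its centre lines are 11 mm up. Centre of mass x 52, y 8
- long_tip (a point): middle of the end face of the key's long arm (x 151.5 mm in the key's frame). At the start this end stands in the screw's socket and the key, loose there, droops a little; its short arm points about straight up, the long arm towards the robot
- short_tip (a point): middle of the end face of the key's short arm (y 54.5 mm in the key's frame). Stood on its long arm and let go with the short arm leaning to one side, the key tips over flat on that side. Lying flat and taken from above across the long arm's flats, it comes to the socket with the hand tilted 28 deg and turned
- socket_mouth (a point): middle of the mouth of the clamp screw's hexagon socket, axis level, 100 mm above the bench; +x runs into the screw, away from the robot. 20 mm across flats, 26 mm deep, the first 3 mm a 45 deg countersink; head 37 mm wide, 33 mm proud of the clamp block. At joint 0 this frame is level, and the socket's flats face 32, 92 and 152 deg, counted from y towards z; both turn with the screw
- socket_floor (a point): middle of the socket's floor, 26 mm inside the mouth
- clamp_screw (a joint): angle of the clamp screw (rad): near 0 at the start, grows clockwise seen from the robot, as it tightens; solid at 0.66. Stiff: turns under 0.9 N m (7.5 N at 120 mm), stays where left. Key play some 8 deg each way. Short arm in and long arm to the right: the lever enters 28 deg above level, sags by the play, ends about 18 below; a fingertip slips off it, so take it between the fingers
- pin_holder: grey cast last-pin holder, fixed to the bench: foot 130 x 170 x 12 mm (x -55..75, y -65..105), split clamp block x -40..40, y -35..80, z 62..134 mm, a steel pin standing up to z 178 at (0, 48) mm. Origin on the bench, x away from the robot, y left, z up. The screw's axis lies at y -12, z 100, its mouth at x -73. With the short arm home the long arm swings in the plane x -101
- foot_plate: spare steel foot plate with two upright cheeks, 130 x 84 x 33 mm, origin at the middle of its underside; bystander, stays where it is
- heel_block: black rubber heel blank, 64 x 60 x 18 mm, origin at the middle of its underside; bystander
- bobbin: standing bobbin of black thread, 38 mm wide, 50 tall, origin at the middle of its underside; bystander
- glue_tin: cement tin, 77 mm wide, 72 tall, origin at the middle of its underside; bystander
There are look-alikes about, which are no part of the job. What is shaped like the hex_key but yellow is not meant.

How it is judged:
On the way, in this order (a step that is already met when the one before it is completed fails the run):
1. the key is drawn clear of the screw, which has not been turned (distance between long_tip and socket_mouth above 0.04 m and value of joint clamp_screw between -0.3 and 0.2 rad), for 0.2 s.
2. the key lies flat on the bench, let go (height (world z) of hex_key below 0.025 m and (angle between hex_key's own z axis and vertical below 0.2 rad or angle between hex_key's own z axis and vertical above 2.94 rad) and contact force between the fingers and hex_key below 0.2 N), for 0.2 s.
3. the short arm is fully home in the screw, which is not yet turned (distance between short_tip and socket_floor below 0.008 m and angle between the y axis of hex_key and the x axis of socket_mouth, either way round below 0.15 rad and value of joint clamp_screw between -0.3 and 0.2 rad), for 0.2 s.
4. the screw is tight, the short arm still home in it (distance between short_tip and socket_floor below 0.008 m and angle between the y axis of hex_key and the x axis of socket_mouth, either way round below 0.15 rad and value of joint clamp_screw above 0.58 rad), for 0.1 s.
At the end, for the whole second after the job is handed in: the clamp screw stands at more than 0.58 rad (solid at 0.66), the key's short arm sits in its socket with its end within 8 mm of the floor and in line with the screw within 0.15 rad, and key and screw are at rest (all of step 4 and linear speed of hex_key below 0.02 m/s and angular speed of hex_key below 0.2 rad/s and velocity of joint clamp_screw below 0.05 rad/s); the robot touches nothing.
It fails at once if the spare foot plate is pushed more than 30 mm from its place or knocked over (distance of foot_plate from where it was at the start of the episode above 0.03 m or angle between foot_plate's own z axis and vertical above 0.4 rad).
It fails at once if the rubber heel blank is pushed more than 30 mm from its place or knocked over (distance of heel_block from where it was at the start of the episode above 0.03 m or angle between heel_block's own z axis and vertical above 0.4 rad).
It fails at once if the bobbin of thread is pushed more than 30 mm from its place or knocked over (distance of bobbin from where it was at the start of the episode above 0.03 m or angle between bobbin's own z axis and vertical above 0.4 rad).
It fails at once if the tin of cement is pushed more than 30 mm from its place or knocked over (distance of glue_tin from where it was at the start of the episode above 0.03 m or angle between glue_tin's own z axis and vertical above 0.4 rad).
It fails at once if the key falls off the bench (height (world z) of hex_key below -0.05 m).
It also fails if it takes over 72 s, if anything falls off the work surface, if the arm or the gripper's body presses on something with over 40 N, if the wrist force passes 120 N, or if a joint passes its speed limit or range.

## Working session

There is one attempt and no reset: what is moved stays moved. The work goes in short steps, Python scripts to look and compute and a tool call to move; the robot and the scene stay as the last step left them, time stands still between calls to the robot, and variables do not carry over. Pictures are saved under pics/ and viewed, at most 10 in all, crops included, and the job is handed in when it is done.

Besides the shell and the picture viewer there is one more tool, called after "Call:" by a JSON object that holds its "fn" and its "kwargs". send_rows: Moves the arm, as the interface text tells. Its arguments: {"type":"object","properties":{"targets":{"type":"array"},"force":{"type":"number"}},"required":["targets"]}

```bash
mkdir -p pics; ls
cat > h.py <<'E'
import numpy as np, cv2
from scipy.spatial.transform import Rotation as R
from cell import monitor, read_camera, get_calibration, job, robot
def snap(n):
    s=monitor.observe(); p,d=read_camera(n); c=get_calibration(n); K=np.array(c["intrinsics"])
    if "origin" in c:
        T=np.eye(4); o=np.array(c["orientation"])
        T[:3,:3]=o if o.shape==(3,3) else R.from_euler('xyz',o).as_matrix(); T[:3,3]=c["origin"]
    else:
        W=np.eye(4); W[:3,:3]=rot(s); W[:3,3]=s["tool_pos"]; T=W@np.array(c["hand_eye"])
    return p,d,K,T
def rot(s):
    r=np.array(s["tool_rot"]); return r if r.shape==(3,3) else R.from_euler('xyz',r).as_matrix()
def cloud(d,K,T):
    v,u=np.mgrid[:d.shape[0],:d.shape[1]]
    P=np.stack([(u-K[0,2])/K[0,0]*d,-(v-K[1,2])/K[1,1]*d,-d],-1)
    return P@T[:3,:3].T+T[:3,3]
def proj(X,K,T):
    X=(np.atleast_2d(X)-T[:3,3])@T[:3,:3]
    return np.stack([K[0,0]*X[:,0]/-X[:,2]+K[0,2],K[1,1]*X[:,1]/X[:,2]+K[1,2]],-1)
def ray(u,v,K,T,z):
    dd=T[:3,:3]@np.array([(u-K[0,2])/K[0,0],-(v-K[1,2])/K[1,1],-1]); t=(z-T[2,3])/dd[2]; return T[:3,3]+t*dd
def save(p,n): cv2.imwrite("pics/"+n,p[...,::-1])
E
python3 - <<'E'
from h import *
s=monitor.observe(); print(s); print(robot.tcp_to_grasp)
ims=[]
for n in("side","top"):
    p,d,K,T=snap(n); c=get_calibration(n); print({k:v for k,v in c.items()}); np.savez(n,p=p,d=d,K=K,T=T); ims.append(p)
save(np.vstack(ims)[:, :],"a.png") if 0 else save(cv2.resize(np.hstack(ims),(800,300)),"a0.png")
for n,i in zip(("side","top"),ims): save(cv2.resize(i,(800,600),interpolation=cv2.INTER_CUBIC),n+".png")
E
```

```text
pics
{'time': 0.0, 'qpos': array([-1.28801566e+00,  3.42759942e-01,  1.52498212e+00,  9.92029508e-07,
        1.27540486e+00, -1.45989274e-01]), 'qvel': array([ 0.00039533, -0.00058809, -0.00031238,  0.00118922, -0.00143325,
        0.00084586]), 'joint_efforts': array([-7.19100171e-05, -4.31237555e+01, -2.44226557e+01,  7.18872109e-02,
        5.59757254e-02, -1.17280642e-04]), 'tool_pos': array([ 0.21818482, -0.47708269,  0.22603783]), 'tool_rot': array([-3.14005506e+00, -2.27039360e-04,  4.28769475e-01]), 'contact_force': array([-0.40596948, -0.67817441, -0.00918178]), 'torque': array([-0.02092399,  0.09802207,  0.0359114 ]), 'grip_force': 0.0, 'opening': 0.09184937015894698}
-0.0188
{'intrinsics': array([[477.8121423 ,   0.        , 258.53829984],
       [  0.        , 477.8121423 , 188.15038432],
       [  0.        ,   0.        ,   1.        ]]), 'origin': array([0.23694807, 1.0278445 , 0.68532367]), 'orientation': array([ 1.05569263,  0.00805685, -2.83908733])}
{'intrinsics': array([[377.60711542,   0.        , 254.69822045],
       [  0.        , 377.60711542, 188.04491514],
       [  0.        ,   0.        ,   1.        ]]), 'origin': array([0.47931765, 0.03804251, 1.20519736]), 'orientation': array([ 0.05422734,  0.00998614, -1.58182569])}
```

View pics/side.png

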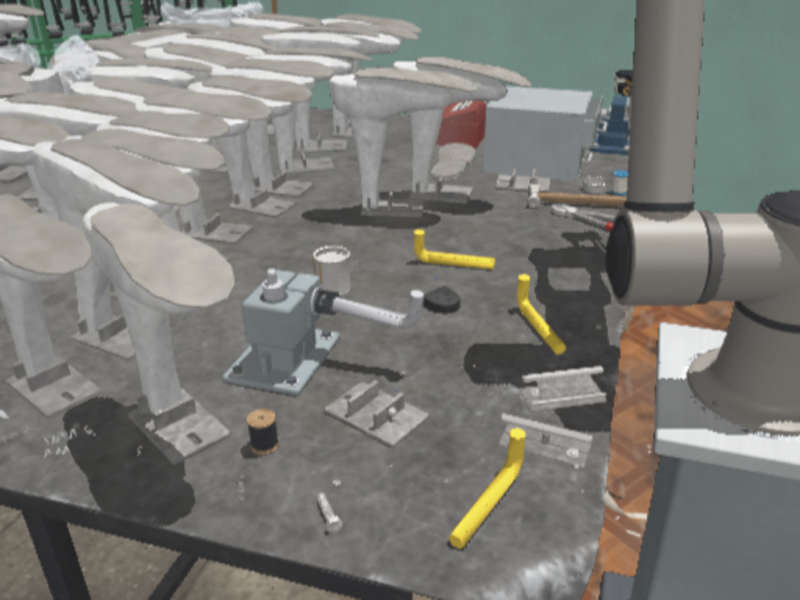

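View pics/top.png

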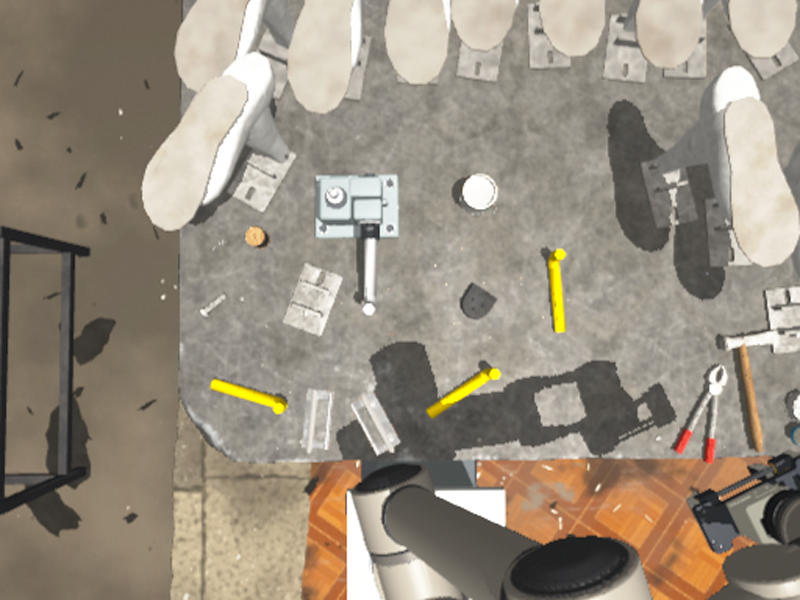

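The side view shows the holder at (285,320), the key from (335,305) to (410,315) with its short arm up at (417,295). The top view shows the key from (370,235) to (368,310), foot plate at (312,298), heel blank at (478,300), bobbin at (256,236) and tin at (478,190).

Run:
```python
from h import *
for n in("top","side"):
    z=np.load(n+".npz"); P=cloud(z['d'],z['K'],z['T']); np.set_printoptions(precision=4,suppress=True)
    x,y,h=P[...,0],P[...,1],P[...,2]; ok=z['d']>0
    print(n,"bench z",np.median(h[ok&(abs(h)<.02)]))
    # holder block top
    reg=ok&(x>.3)&(x<.8)&(y>-.15)&(y<.3)
    m=reg&(h>.15)&(h<.2); l,lab,st,ce=cv2.connectedComponentsWithStats(m.astype(np.uint8))
    for i in range(1,l):
        if st[i,4]>8: q=P[lab==i]; print("high",st[i,4],ce[i],q.min(0),q.max(0),np.median(q,0))
    m=reg&(h>.122)&(h<.146); l,lab,st,ce=cv2.connectedComponentsWithStats(m.astype(np.uint8))
    for i in range(1,l):
        if st[i,4]>8: q=P[lab==i]; print("blk",st[i,4],ce[i],q.min(0),q.max(0),np.median(q,0),cv2.minAreaRect((q[:,:2]*1000).astype(np.float32)))
    m=reg&(h>.008)&(h<.016);l,lab,st,ce=cv2.connectedComponentsWithStats(m.astype(np.uint8))
    for i in range(1,l):
        if st[i,4]>60: q=P[lab==i]; print("foot",st[i,4],ce[i],cv2.minAreaRect((q[:,:2]*1000).astype(np.float32)))
    # slices of key in x
    if n=="top":
      for a in np.arange(.36,.64,.01):
        m=reg&(h>.05)&(abs(x-a)<.005)&(y>-.05)&(y<.15)
        if m.sum()>2: q=P[m]; print("%.3f n%d ymin %.4f ymax %.4f ymed %.4f zmax %.4f zmed %.4f"%(a,m.sum(),q[:,1].min(),q[:,1].max(),np.median(q[:,1]),q[:,2].max(),np.median(q[:,2])))
```

```text
top bench z 0.0005509030401334991
high 90 [213.7556 125.0556] [0.7003 0.1466 0.1522] [0.7297 0.1744 0.181 ] [0.7127 0.1602 0.1581]
blk 973 [224.1716 127.4769] [0.6719 0.0793 0.122 ] [0.7529 0.1927 0.1458] [0.7104 0.1315 0.134 ] ((712.5342407226562, 136.15457153320312), (113.65525817871094, 79.99483489990234), 88.88755798339844)
blk 42 [235.6429 197.9048] [0.5012 0.0927 0.1286] [0.5185 0.1122 0.1448] [0.5097 0.1013 0.1403] ((509.6602783203125, 102.42933654785156), (17.267436981201172, 19.484560012817383), 2.2257235050201416)
foot 256 [212.8438 143.4023] ((723.5056762695312, 172.69464111328125), (127.40518188476562, 86.62435913085938), 0.09577272087335587)
foot 340 [249.1441 131.8   ] ((724.4086303710938, 71.2818832397461), (44.647254943847656, 129.38478088378906), 89.93330383300781)
foot 77 [197.7403 189.1818] ((547.1490478515625, 229.2076416015625), (53.204017639160156, 43.48518753051758), 30.784799575805664)
foot 88 [191.6932 204.7159] ((494.5092468261719, 249.92335510253906), (63.06446838378906, 35.30677032470703), 69.14044189453125)
0.500 n10 ymin 0.0956 ymax 0.1097 ymed 0.1027 zm
[... 1348 characters left out ...]
191.383 ] [0.5016 0.0934 0.1224] [0.5218 0.1178 0.1438] [0.51   0.1113 0.136 ] ((510.3407897949219, 105.61427307128906), (23.432050704956055, 19.460390090942383), 72.74068450927734)
foot 89 [345.5506 211.9101] ((346.9577331542969, -58.104698181152344), (13.29419994354248, 141.4767303466797), 37.00917053222656)
foot 1002 [179.4371 234.7166] ((725.210205078125, 136.8922882080078), (172.31466674804688, 130.6829071044922), 89.33099365234375)
foot 186 [232.5699 262.0914] ((559.91162109375, 223.55450439453125), (89.9300765991211, 57.952491760253906), 88.51322937011719)
foot 246 [254.1341 270.4837] ((498.1780090332031, 241.64793395996094), (83.5271987915039, 53.722843170166016), 63.693843841552734)
```

```bash
cat > go.py <<'E'
import sys; from h import *
# usage: go.py x y z(TCP, m) yaw_deg -> shift in cm (tool axes), spin deg
x,y,z,yaw=map(float,sys.argv[1:5]); s=monitor.observe(); M=rot(s)
d=M.T@(np.array([x,y,z])-s["tool_pos"]); G=R.from_euler('xyz',[np.pi,0,np.radians(yaw)]).as_matrix()
sp=(M.T@G); print("shift cm",np.round(100*d,2),"spin",round(np.degrees(np.arctan2(sp[1,0],sp[0,0])),1),"t",round(s["time"],2),"q",np.round(s["qpos"],2),"F",np.round(s["contact_force"],1),"open",round(s["opening"],4))
E
python3 go.py .508 .1025 .22 90
```

```text
shift cm [ 50.46 -40.66   0.68] spin -65.4 t 0.1 q [-1.29  0.34  1.52 -0.    1.28 -0.15] F [0.7 0.3 0.2] open 0.0917
```

Call:
{"fn": "send_rows", "kwargs": {"targets": [{"translation": [4,-3.2,-2],"spin": -8,"jaw": 1},{"translation": [8,-6.4,-2],"spin": -16,"jaw": 1},{"translation": [12,-9.6,-2],"spin": -24,"jaw": 1},{"translation": [16,-12.8,-2],"spin": -32,"jaw": 1},{"translation": [19.5,-15.6,-2],"spin": -40,"jaw": 1}]}}

```text
time: 0.6
tool_pos: [0.3297, -0.2554, 0.2466]
tool_rot: [-3.142, -0.0, 1.132]
contact_force: [1.5, -1.2, -0.4]
opening: 0.0919
grip_force: 0.0
```

```bash
python3 go.py .508 .1025 .24 90
```

```text
shift cm [39.98  0.94  0.66] spin -25.1 t 0.6 q [-0.84  0.12  1.76  0.    1.26 -0.4 ] F [ 1.5 -1.2 -0.4] open 0.0919
```

Call:
{"fn": "send_rows", "kwargs": {"targets": [{"translation": [4.7,0.1,0],"spin": -6,"jaw": 1},{"translation": [9.4,0.2,0],"spin": -12,"jaw": 1},{"translation": [14.1,0.3,0],"spin": -18,"jaw": 1},{"translation": [18.8,0.4,0],"spin": -25,"jaw": 1},{"translation": [23.5,0.5,0],"spin": -25.1,"jaw": 1}]}}

```text
time: 1.1
tool_pos: [0.4351, -0.0453, 0.2466]
tool_rot: [-3.141, 0.0, 1.569]
contact_force: [0.5, -1.1, -0.6]
opening: 0.0916
grip_force: 0.0
```

```bash
python3 go.py .508 .1025 .21 90
```

```text
shift cm [14.8   7.25  3.66] spin -0.1 t 1.1 q [-0.28  0.16  1.71 -0.    1.27 -0.28] F [ 0.5 -1.1 -0.6] open 0.0916
```

Call:
{"fn": "send_rows", "kwargs": {"targets": [{"translation": [4,2,0],"spin": 0,"jaw": 1},{"translation": [8,4,0],"spin": 0,"jaw": 1},{"translation": [12,5.8,0],"spin": 0,"jaw": 1},{"translation": [14.8,7.25,1],"spin": 0,"jaw": 1},{"translation": [14.8,7.25,3],"spin": 0,"jaw": 1}]}}

```text
time: 1.6
tool_pos: [0.51, 0.1037, 0.2169]
tool_rot: [3.138, -0.001, 1.569]
contact_force: [0.7, -0.1, -1.2]
opening: 0.0918
grip_force: 0.0
```

```bash
python3 - <<'E'
from h import *
p,d,K,T=snap("wrist"); np.set_printoptions(precision=4,suppress=True)
print(T)
P=cloud(d,K,T); x,y,h=P[...,0],P[...,1],P[...,2]
for a in np.arange(.49,.65,.01):
    m=(d>0)&(h>.06)&(abs(x-a)<.005)&(y>.06)&(y<.15)&(h<.17)
    if m.sum()>3: q=P[m]; print("%.3f n%d ymin %.4f ymax %.4f zmax %.4f zmed %.4f"%(a,m.sum(),q[:,1].min(),q[:,1].max(),np.percentile(q[:,2],95),np.median(q[:,2])))
m=(d>0)&(h>.125)&(h<.16)&(abs(x-.51)<.04)&(abs(y-.1)<.03); q=P[m]; print(m.sum(),q.min(0),q.max(0),q.mean(0)) if m.sum() else 0
save(cv2.resize(p,(768,576)),"w1.png")
E
python3 go.py .508 .1025 .118 90
```

```text
[[ 1.      0.0035 -0.0011  0.5083]
 [-0.0031  0.9631  0.2693  0.177 ]
 [ 0.002  -0.2693  0.9631  0.3742]
 [ 0.      0.      0.      1.    ]]
0.500 n88 ymin 0.0966 ymax 0.1111 zmax 0.1396 zmed 0.1383
0.510 n318 ymin 0.0932 ymax 0.1149 zmax 0.1404 zmed 0.1389
0.520 n245 ymin 0.0951 ymax 0.1153 zmax 0.1406 zmed 0.1205
0.530 n184 ymin 0.0932 ymax 0.1151 zmax 0.0993 zmed 0.0963
0.540 n192 ymin 0.0935 ymax 0.1147 zmax 0.0982 zmed 0.0967
0.550 n184 ymin 0.0942 ymax 0.1149 zmax 0.0992 zmed 0.0974
0.560 n193 ymin 0.0925 ymax 0.1143 zmax 0.1002 zmed 0.0984
0.570 n196 ymin 0.0932 ymax 0.1143 zmax 0.1012 zmed 0.0993
0.580 n200 ymin 0.0936 ymax 0.1145 zmax 0.1023 zmed 0.1002
0.590 n196 ymin 0.0924 ymax 0.1137 zmax 0.1030 zmed 0.1012
0.600 n201 ymin 0.0930 ymax 0.1138 zmax 0.1040 zmed 0.1023
0.610 n201 ymin 0.0918 ymax 0.1139 zmax 0.1050 zmed 0.1031
0.620 n206 ymin 0.0918 ymax 0.1140 zmax 0.1062 zmed 0.1041
0.630 n201 ymin 0.0927 ymax 0.1132 zmax 0.1069 zmed 0.1051
0.640 n264 ymin 0.0838 ymax 0.1194 zmax 0.1093 zmed 0.1057
0.650 n349 ymin 0.0835 ymax 0.1196 zmax 0.1095 zmed 0.1028
455 [0.501  0.0932 0.1251] [0.5205 0.1146 0.1417] [0.5108 0.1053 0.138 ]
shift cm [0.05 0.14 9.47] spin -0.2 t 1.65 q [0.05 0.34 1.56 0.   1.24 0.05] F [-1.7 -1.5 -3.1] open 0.0917
```

View pics/w1.png

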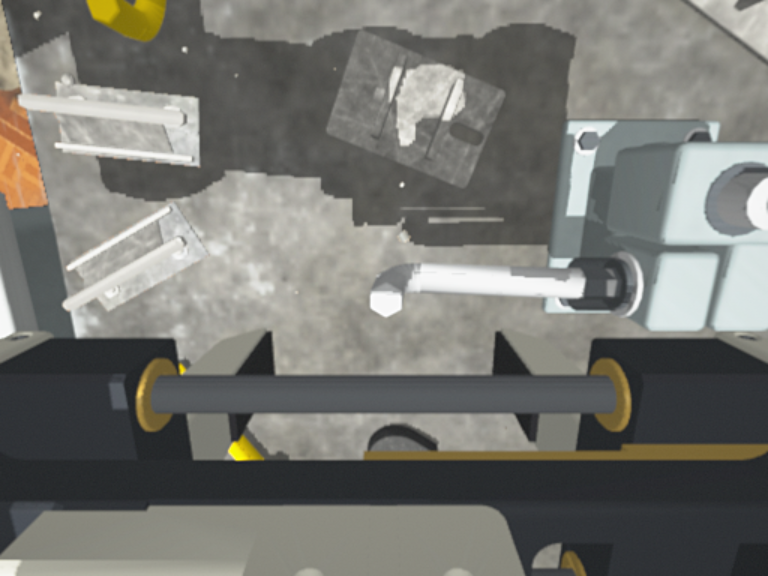

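The wrist view shows the key's short arm tip at (385,300) px and the long arm running into the screw at (590,280); it agrees with top view to within about 2 mm.

Call:
{"fn": "send_rows", "kwargs": {"targets": [{"translation": [0.1,-0.2,4],"spin": 0,"jaw": 1},{"translation": [0.1,-0.2,7.5],"spin": 0,"jaw": 1},{"translation": [0.1,-0.25,10.2],"spin": 0,"jaw": 1},{"translation": [0.1,-0.25,10.2],"spin": 0,"jaw": 0.5},{"translation": [0.1,-0.25,10.2],"spin": 0,"jaw": 0.1}], "force": 20}}

```text
time: 2.15
tool_pos: [0.5058, 0.101, 0.1153]
tool_rot: [-3.141, 0.0, 1.565]
contact_force: [-0.5, -0.0, 0.8]
opening: 0.0804
grip_force: 0.0
```

Call:
{"fn": "send_rows", "kwargs": {"targets": [{"translation": [0,0,0],"spin": 0,"jaw": 0.1},{"translation": [0,0,0],"spin": 0,"jaw": 0.1},{"translation": [0,0,0],"spin": 0,"jaw": 0.1},{"translation": [0,0,0],"spin": 0,"jaw": 0.1},{"translation": [0,0,0],"spin": 0,"jaw": 0.1}]}}

```text
time: 2.65
tool_pos: [0.5058, 0.1013, 0.115]
tool_rot: [3.141, 0.0, 1.565]
contact_force: [-0.4, 0.6, 0.5]
opening: 0.0405
grip_force: 0.0
```

Call:
{"fn": "send_rows", "kwargs": {"targets": [{"translation": [0.2,0.5,0.3],"spin": 0,"jaw": 0.4},{"translation": [0.2,0.5,0.3],"spin": 0,"jaw": 0.1},{"translation": [0.2,0.5,0.3],"spin": 0,"jaw": 0.1},{"translation": [0.2,0.5,0.3],"spin": 0,"jaw": 0.1},{"translation": [0.2,0.5,0.3],"spin": 0,"jaw": 0.1}]}}

```text
time: 3.15
tool_pos: [0.5136, 0.1033, 0.1126]
tool_rot: [3.135, -0.0, 1.565]
contact_force: [6.5, -0.6, -0.3]
opening: 0.0202
grip_force: 19.7
```

Call:
{"fn": "send_rows", "kwargs": {"targets": [{"translation": [0,0,0],"spin": 0,"jaw": 0.1},{"translation": [0,0,0],"spin": 0,"jaw": 0.1},{"translation": [0,0,0],"spin": 0,"jaw": 0.1},{"translation": [0,0,0],"spin": 0,"jaw": 0.1},{"translation": [0,0,0],"spin": 0,"jaw": 0.1}]}}

```text
time: 3.65
tool_pos: [0.5136, 0.1032, 0.1127]
tool_rot: [3.135, -0.0, 1.565]
contact_force: [6.6, 0.4, -0.1]
opening: 0.0203
grip_force: 19.7
```

Call:
{"fn": "send_rows", "kwargs": {"targets": [{"translation": [0,-0.3,0],"spin": 0,"jaw": 0.05},{"translation": [0,-1,0],"spin": 0,"jaw": 0.05},{"translation": [0,-2,0],"spin": 0,"jaw": 0.05},{"translation": [0,-3,0],"spin": 0,"jaw": 0.05},{"translation": [0,-4,0],"spin": 0,"jaw": 0.05}], "force": 45}}

```text
time: 4.15
tool_pos: [0.4675, 0.1035, 0.1104]
tool_rot: [-3.136, 0.0, 1.565]
contact_force: [-0.6, -0.3, -6.0]
opening: 0.0186
grip_force: 45.0
```

Call:
{"fn": "send_rows", "kwargs": {"targets": [{"translation": [0,-1.5,0],"spin": 0,"jaw": 0.05},{"translation": [0,-3,0],"spin": 0,"jaw": 0.05},{"translation": [0,-4.5,0],"spin": 0,"jaw": 0.05},{"translation": [0,-4.5,0],"spin": 0,"jaw": 0.05},{"translation": [0,-4.5,0],"spin": 0,"jaw": 0.05}]}}

```text
time: 4.65
tool_pos: [0.425, 0.1038, 0.1115]
tool_rot: [-3.141, 0.0, 1.565]
contact_force: [0.5, -0.3, -5.3]
opening: 0.0185
grip_force: 45.0
```

Run:
```python
from h import *
p,d,K,T=snap("side"); save(cv2.resize(p[110:300,100:350],(750,570),interpolation=cv2.INTER_CUBIC),"s2.png")
```

```text
(no output)
```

View pics/s2.png

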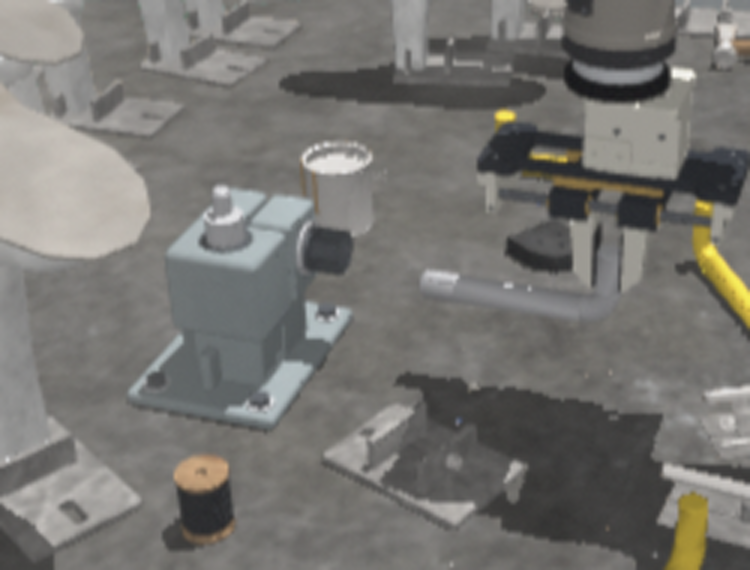

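The key is clear of the screw: long arm from (425,285) to (600,310) px, held roughly level.

Call:
{"fn": "send_rows", "kwargs": {"targets": [{"translation": [0,0,2.5],"spin": 0,"jaw": 0.05},{"translation": [0,0,5],"spin": 0,"jaw": 0.05},{"translation": [0,0,6.5],"spin": 0,"jaw": 0.05},{"translation": [0,0,6.8],"spin": 0,"jaw": 0.05},{"translation": [0,0,6.8],"spin": 0,"jaw": 0.05}]}}

```text
time: 5.2
tool_pos: [0.426, 0.1037, 0.0434]
tool_rot: [-3.141, 0.0, 1.565]
contact_force: [0.5, -0.1, -5.0]
opening: 0.0188
grip_force: 45.0
```

Call:
{"fn": "send_rows", "kwargs": {"targets": [{"translation": [0,0,0.2],"spin": 0,"jaw": 0.05},{"translation": [0,0,0.4],"spin": 0,"jaw": 0.05},{"translation": [0,0,0.4],"spin": 0,"jaw": 0.05},{"translation": [0,0,0.4],"spin": 0,"jaw": 0.05},{"translation": [0,0,0.4],"spin": 0,"jaw": 0.05}]}}

```text
time: 5.7
tool_pos: [0.4258, 0.1038, 0.0399]
tool_rot: [3.141, 0.0, 1.565]
contact_force: [-0.5, 0.8, -5.3]
opening: 0.0188
grip_force: 45.0
```

Call:
{"fn": "send_rows", "kwargs": {"targets": [{"translation": [0,0,0.2],"spin": 0,"jaw": 0.05},{"translation": [0,0,0.4],"spin": 0,"jaw": 0.05},{"translation": [0,0,0.5],"spin": 0,"jaw": 0.05},{"translation": [0,0,0.5],"spin": 0,"jaw": 0.05},{"translation": [0,0,0.5],"spin": 0,"jaw": 0.05}]}}

```text
time: 6.2
tool_pos: [0.4259, 0.1038, 0.0359]
tool_rot: [3.14, 0.0, 1.565]
contact_force: [-4.1, 0.1, 12.2]
opening: 0.0184
grip_force: 45.0
```

Call:
{"fn": "send_rows", "kwargs": {"targets": [{"translation": [0,0,0],"spin": 0,"jaw": 0.05},{"translation": [0,0,0],"spin": 0,"jaw": 0.05},{"translation": [0.7,0,0],"spin": 0,"jaw": 0.05},{"translation": [1.4,0,0.05],"spin": 0,"jaw": 0.05},{"translation": [2.1,0,0.3],"spin": 0,"jaw": 0.05}], "force": 4}}

```text
time: 6.7
tool_pos: [0.4261, 0.1255, 0.0319]
tool_rot: [3.141, -0.0, 1.565]
contact_force: [-2.2, 0.7, 2.1]
opening: 0.0185
grip_force: 4.0
```

Call:
{"fn": "send_rows", "kwargs": {"targets": [{"translation": [0.7,0,0.2],"spin": 0,"jaw": 0.05},{"translation": [1.3,0,0.5],"spin": 0,"jaw": 0.05},{"translation": [1.9,0,0.8],"spin": 0,"jaw": 0.05},{"translation": [2.4,0,1.2],"spin": 0,"jaw": 0.05},{"translation": [2.4,0,1.2],"spin": 0,"jaw": 0.05}]}}

```text
time: 7.2
tool_pos: [0.4261, 0.1494, 0.0192]
tool_rot: [-3.142, -0.0, 1.566]
contact_force: [-0.0, 1.3, -0.9]
opening: 0.0188
grip_force: 4.0
```

Run:
```python
from h import *
p,d,K,T=snap("side"); save(cv2.resize(p[150:300,200:400],(750,562),interpolation=cv2.INTER_CUBIC),"s3.png")
```

```text
(no output)
```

View pics/s3.png

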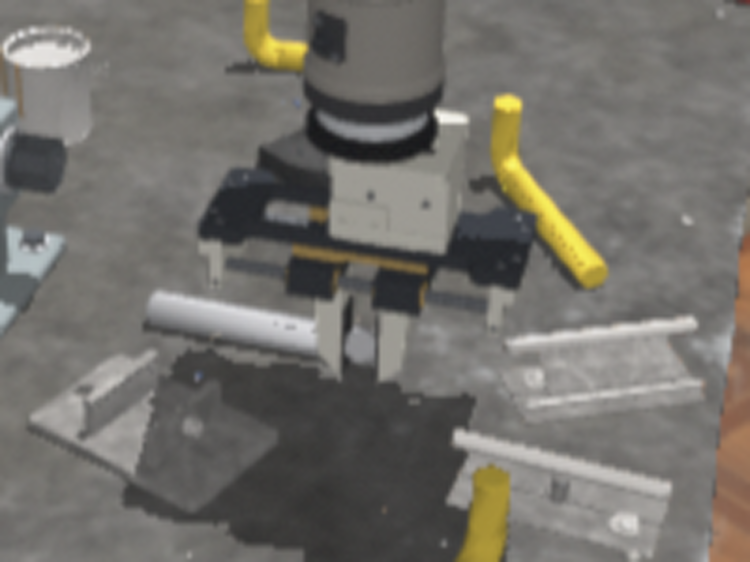

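The key leans towards the camera, its short end at (360,345) px between the fingers. Release.

Call:
{"fn": "send_rows", "kwargs": {"targets": [{"translation": [0,0,0],"spin": 0,"jaw": 0.6},{"translation": [0,0,0],"spin": 0,"jaw": 0.6},{"translation": [0,0,0],"spin": 0,"jaw": 0.6},{"translation": [0,0,0],"spin": 0,"jaw": 0.6},{"translation": [0,0,0],"spin": 0,"jaw": 0.6}]}}

```text
time: 7.75
tool_pos: [0.426, 0.1487, 0.0198]
tool_rot: [3.141, 0.0, 1.565]
contact_force: [0.4, 0.8, -0.0]
opening: 0.0529
grip_force: 0.0
```

Call:
{"fn": "send_rows", "kwargs": {"targets": [{"translation": [0,0,-4],"spin": 0,"jaw": 0.6},{"translation": [0,0,-9],"spin": 0,"jaw": 0.8},{"translation": [-4,3,-13],"spin": -8,"jaw": 1},{"translation": [-5,6,-17],"spin": -16,"jaw": 1},{"translation": [-5,8,-18],"spin": -24,"jaw": 1}]}}

```text
time: 8.25
tool_pos: [0.5075, 0.0969, 0.2034]
tool_rot: [3.137, 0.002, 1.988]
contact_force: [0.4, 0.2, -0.9]
opening: 0.0823
grip_force: 0.0
```

```bash
python3 - <<'E'
from h import *
p,d,K,T=snap("wrist"); np.set_printoptions(precision=4,suppress=True)
P=cloud(d,K,T); x,y,h=P[...,0],P[...,1],P[...,2]
pt,dt,Kt,Tt=snap("top")
for n,(p,d,K,T) in dict(w=(p,d,K,T),t=(pt,dt,Kt,Tt)).items():
    P=cloud(d,K,T); x,y,h=P[...,0],P[...,1],P[...,2]
    m=(d>0)&(h>.008)&(h<.035)&(x>.38)&(x<.62)&(y>.05)&(y<.172)
    l,lab,st,ce=cv2.connectedComponentsWithStats(m.astype(np.uint8))
    for i in range(1,l):
        if st[i,4]>20:
            q=P[lab==i]; print(n,st[i,4],q.min(0),q.max(0),np.percentile(q[:,2],90))
            for a in np.arange(.39,.6,.02):
                k=q[abs(q[:,0]-a)<.004]
                if len(k)>3: print("   %.2f y %.4f..%.4f z %.4f"%(a,k[:,1].min(),k[:,1].max(),np.percentile(k[:,2],90)))
save(cv2.resize(p if 0 else pt[120:270,120:320],(750,562),interpolation=cv2.INTER_CUBIC),"t4.png")
E
python3 go.py .53 .1 .15 180
```

```text
w 2453 [0.4146 0.1133 0.008 ] [0.5756 0.1719 0.0228] 0.020498260966842576
   0.43 y 0.1171..0.1716 z 0.0203
   0.45 y 0.1144..0.1333 z 0.0204
   0.47 y 0.1139..0.1330 z 0.0202
   0.49 y 0.1139..0.1329 z 0.0204
   0.51 y 0.1137..0.1329 z 0.0205
   0.53 y 0.1139..0.1327 z 0.0203
   0.55 y 0.1137..0.1325 z 0.0201
   0.57 y 0.1134..0.1325 z 0.0202
t 93 [0.4161 0.1249 0.0106] [0.4383 0.1719 0.0248] 0.022170453287182167
   0.43 y 0.1275..0.1718 z 0.0223
shift cm [-0.53  1.9   5.32] spin -66.3 t 8.35 q [ 0.04  0.35  1.59 -0.    1.2  -0.37] F [-0.1  0.9 -0.4] open 0.0891
```

View pics/t4.png

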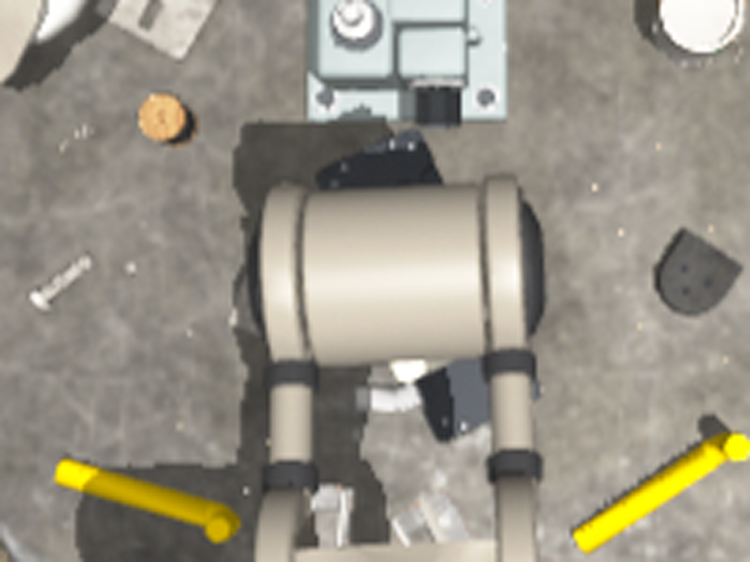

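The crop shows the holder (410,60) and the key's elbow/short arm at (390,395) px beneath the arm; the wrist depth shows it lying flat, top at z 0.0205, axis y 0.1225, x 0.424–0.576.

```bash
python3 go.py .529 .1225 .1 179.6;python3 go.py .529 .1225 .1 179.6
```

```text
shift cm [ 1.58  2.67 10.31] spin -65.9 t 8.35 q [ 0.04  0.35  1.59 -0.    1.2  -0.37] F [-0.1  0.9 -0.4] open 0.0891
shift cm [ 1.58  2.67 10.31] spin -65.9 t 8.35 q [ 0.04  0.35  1.59 -0.    1.2  -0.37] F [-0.1  0.9 -0.4] open 0.0891
```

Call:
{"fn": "send_rows", "kwargs": {"targets": [{"translation": [1.5,2.6,0],"spin": -8,"jaw": 0.5},{"translation": [1.58,2.67,1],"spin": -16,"jaw": 0.5},{"translation": [1.58,2.67,2],"spin": -24,"jaw": 0.5},{"translation": [1.58,2.67,3.5],"spin": -32,"jaw": 0.5},{"translation": [1.58,2.67,5],"spin": -40,"jaw": 0.5}]}}

```text
time: 8.85
tool_pos: [0.5223, 0.1238, 0.1482]
tool_rot: [-3.14, -0.002, 2.686]
contact_force: [-0.6, -0.6, -0.0]
opening: 0.0564
grip_force: 0.0
```

Call:
{"fn": "send_rows", "kwargs": {"targets": [{"translation": [0,0,1],"spin": -8,"jaw": 0.5},{"translation": [0,0,3],"spin": -16,"jaw": 0.5},{"translation": [0,0,5],"spin": -24,"jaw": 0.5},{"translation": [0,0,5],"spin": -25.9,"jaw": 0.5},{"translation": [0,0,5],"spin": -25.9,"jaw": 0.5}]}}

```text
time: 9.35
tool_pos: [0.522, 0.1236, 0.0982]
tool_rot: [-3.141, -0.004, 3.133]
contact_force: [-0.0, -0.3, -0.4]
opening: 0.046
grip_force: 0.0
```

```bash
python3 go.py .529 .1225 .004 179.6;python3 - <<'E'
from h import *
p,d,K,T=snap("wrist"); P=cloud(d,K,T); x,y,h=P[...,0],P[...,1],P[...,2]
for a in np.arange(.39,.6,.02):
    m=(d>0)&(h>.008)&(h<.035)&(y>.09)&(y<.172)&(abs(x-a)<.004)
    k=P[m]
    if len(k)>3: print("   %.2f y %.4f..%.4f z %.4f"%(a,k[:,1].min(),k[:,1].max(),np.percentile(k[:,2],90)))
E
```

```text
shift cm [-0.73 -0.1   9.42] spin -0.1 t 9.35 q [ 0.09  0.5   1.66 -0.    0.98 -1.47] F [-0.  -0.3 -0.4] open 0.046
   0.43 y 0.1157..0.1719 z 0.0202
   0.45 y 0.1136..0.1323 z 0.0205
   0.47 y 0.1140..0.1323 z 0.0204
   0.49 y 0.1136..0.1323 z 0.0204
   0.51 y 0.1141..0.1322 z 0.0205
   0.53 y 0.1136..0.1313 z 0.0205
   0.55 y 0.1132..0.1312 z 0.0203
   0.57 y 0.1129..0.1312 z 0.0204
```

Call:
{"fn": "send_rows", "kwargs": {"targets": [{"translation": [-0.4,-0.1,4],"spin": 0,"jaw": 0.5},{"translation": [-0.4,-0.1,7.5],"spin": 0,"jaw": 0.5},{"translation": [-0.4,-0.1,9.4],"spin": 0,"jaw": 0.5},{"translation": [-0.4,-0.1,9.4],"spin": 0,"jaw": 0.1},{"translation": [-0.4,-0.1,9.4],"spin": 0,"jaw": 0.1}], "force": 8}}

```text
time: 9.9
tool_pos: [0.5279, 0.1226, 0.0062]
tool_rot: [-3.142, 0.0, 3.133]
contact_force: [0.1, -0.5, 0.4]
opening: 0.0342
grip_force: 0.0
```

Call:
{"fn": "send_rows", "kwargs": {"targets": [{"translation": [0,0,0],"spin": 0,"jaw": 0.1},{"translation": [0,0,0],"spin": 0,"jaw": 0.1},{"translation": [0,0,0],"spin": 0,"jaw": 0.1},{"translation": [0,0,0],"spin": 0,"jaw": 0.1},{"translation": [0,0,0],"spin": 0,"jaw": 0.1}]}}

```text
time: 10.4
tool_pos: [0.5287, 0.1226, 0.0071]
tool_rot: [3.141, 0.003, 3.134]
contact_force: [-0.8, 0.2, 7.4]
opening: 0.019
grip_force: 8.0
```

Call:
{"fn": "send_rows", "kwargs": {"targets": [{"translation": [0.1,0,-0.6],"spin": 0,"jaw": 0.1},{"translation": [0.2,0,-1.25],"spin": 0,"jaw": 0.1},{"translation": [0.4,0,-1.9],"spin": 0,"jaw": 0.1},{"translation": [0.6,0,-2.5],"spin": 0,"jaw": 0.1},{"translation": [0.85,0,-3.1],"spin": 0,"jaw": 0.1}]}}

```text
time: 10.9
tool_pos: [0.5191, 0.1225, 0.0372]
tool_rot: [-3.141, 0.0, 3.134]
contact_force: [0.5, -0.5, -3.2]
opening: 0.0188
grip_force: 8.0
```

Call:
{"fn": "send_rows", "kwargs": {"targets": [{"translation": [0.3,0,-0.6],"spin": 0,"jaw": 0.1},{"translation": [0.6,0,-1.2],"spin": 0,"jaw": 0.1},{"translation": [1.0,0,-1.8],"spin": 0,"jaw": 0.1},{"translation": [1.0,0,-1.8],"spin": 0,"jaw": 0.1},{"translation": [1.0,0,-1.8],"spin": 0,"jaw": 0.1}]}}

```text
time: 11.4
tool_pos: [0.5093, 0.1226, 0.0549]
tool_rot: [-3.142, 0.001, 3.134]
contact_force: [1.3, -1.3, -1.2]
opening: 0.019
grip_force: 8.0
```

Call:
{"fn": "send_rows", "kwargs": {"targets": [{"translation": [0,0,0],"spin": 0,"jaw": 0.1},{"translation": [0,0,0],"spin": 0,"jaw": 0.1},{"translation": [0,0,0],"spin": 0,"jaw": 0.1},{"translation": [0,0,-1],"spin": 0,"jaw": 0.1},{"translation": [0,0,-2.5],"spin": 0,"jaw": 0.1}], "force": 60}}

```text
time: 11.9
tool_pos: [0.5079, 0.1226, 0.0791]
tool_rot: [-3.141, -0.004, 3.134]
contact_force: [-0.7, -0.5, -4.8]
opening: 0.0178
grip_force: 60.0
```

Run:
```python
from h import *
p,d,K,T=snap("side"); save(cv2.resize(p[110:300,150:400],(750,570),interpolation=cv2.INTER_CUBIC),"s5.png")
np.savez("s5",p=p,d=d,K=K,T=T); s=monitor.observe(); print(s["tool_pos"])
P=cloud(d,K,T); x,y,h=P[...,0],P[...,1],P[...,2]
for a in np.arange(.39,.6,.01):
    k=P[(d>0)&(h>.015)&(h<.16)&(y>.1)&(y<.145)&(abs(x-a)<.004)]
    if len(k)>3: print("   %.2f n%d z %.4f..%.4f med %.4f"%(a,len(k),k[:,2].min(),k[:,2].max(),np.median(k[:,2])))
```

```text
[0.50964018 0.12278001 0.0819821 ]
   0.41 n10 z 0.0349..0.0423 med 0.0379
   0.42 n23 z 0.0394..0.0463 med 0.0431
   0.43 n33 z 0.0354..0.0537 med 0.0463
   0.44 n34 z 0.0383..0.0592 med 0.0517
   0.45 n33 z 0.0433..0.0642 med 0.0572
   0.46 n34 z 0.0497..0.0707 med 0.0620
   0.47 n49 z 0.0548..0.1599 med 0.0706
   0.48 n35 z 0.0623..0.1529 med 0.0747
   0.49 n38 z 0.0661..0.1592 med 0.0786
   0.50 n37 z 0.0729..0.1131 med 0.0878
   0.51 n5 z 0.0764..0.0887 med 0.0818
   0.53 n10 z 0.0867..0.1570 med 0.0927
```

View pics/s5.png

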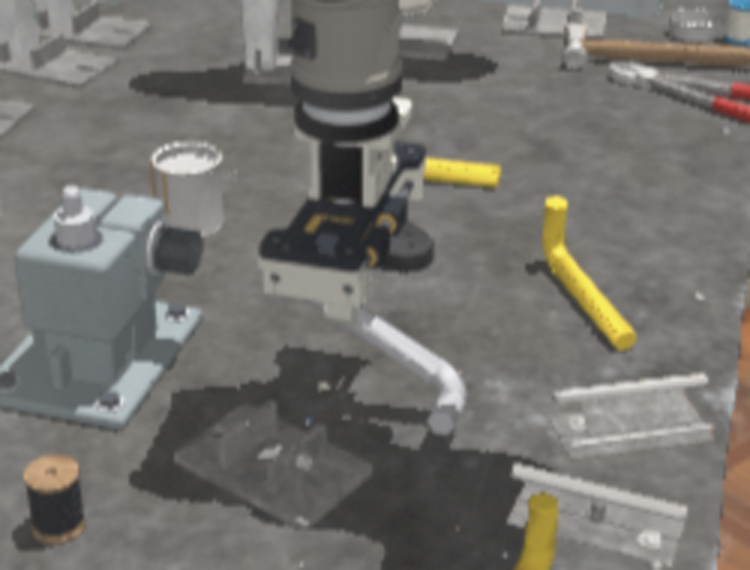

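Key hangs tilted 30° (side slope 0.577), elbow at (455,380) px, short end at (442,420) px. It needs a quarter turn and transport to the socket.

Call:
{"fn": "send_rows", "kwargs": {"targets": [{"translation": [0.2,-1,-2.5],"spin": 0,"jaw": 0.1},{"translation": [0.5,-3,-5],"spin": 8,"jaw": 0.1},{"translation": [0.9,-6,-6.9],"spin": 16,"jaw": 0.1},{"translation": [0.9,-9,-6.9],"spin": 24,"jaw": 0.1},{"translation": [0.9,-11,-6.9],"spin": 32,"jaw": 0.1}]}}

```text
time: 12.45
tool_pos: [0.4991, 0.0111, 0.1493]
tool_rot: [-3.141, 0.001, 2.569]
contact_force: [-0.2, 0.3, -5.6]
opening: 0.0183
grip_force: 60.0
```

Call:
{"fn": "send_rows", "kwargs": {"targets": [{"translation": [0,0,0],"spin": 8,"jaw": 0.1},{"translation": [0,0,0],"spin": 16,"jaw": 0.1},{"translation": [0,0,0],"spin": 24,"jaw": 0.1},{"translation": [0,0,0],"spin": 32,"jaw": 0.1},{"translation": [0,0,0],"spin": 40,"jaw": 0.1}]}}

```text
time: 12.95
tool_pos: [0.4987, 0.0128, 0.1484]
tool_rot: [-3.14, -0.001, 1.872]
contact_force: [-0.9, 0.3, -4.7]
opening: 0.0182
grip_force: 60.0
```

```bash
python3 go.py .565 .0124 .147 89.6
```

```text
shift cm [-2.    6.32  0.13] spin 17.6 t 12.95 q [-0.13  0.38  1.71 -0.    1.06 -0.43] F [-0.9  0.3 -4.7] open 0.0182
```

Call:
{"fn": "send_rows", "kwargs": {"targets": [{"translation": [0,0,0],"spin": 8,"jaw": 0.1},{"translation": [-0.5,1.5,0],"spin": 16,"jaw": 0.1},{"translation": [-1,3,0],"spin": 17.6,"jaw": 0.1},{"translation": [-2,5.7,0],"spin": 17.6,"jaw": 0.1},{"translation": [-2,5.7,0],"spin": 17.6,"jaw": 0.1}]}}

```text
time: 13.45
tool_pos: [0.5623, 0.0105, 0.1484]
tool_rot: [3.139, 0.0, 1.57]
contact_force: [0.3, 0.6, -6.1]
opening: 0.018
grip_force: 60.0
```

Run:
```python
from h import *
s=monitor.observe(); print(s["tool_pos"],s["tool_rot"])
p,d,K,T=snap("wrist"); np.savez("w6",p=p,d=d,K=K,T=T); save(cv2.resize(p,(768,576)),"w6.png")
P=cloud(d,K,T); x,y,h=P[...,0],P[...,1],P[...,2]; np.set_printoptions(precision=4,suppress=True)
print("by x: short arm / head")
for a in np.arange(.55,.68,.008):
    k=P[(d>0)&(h>.06)&(h<.135)&(y>.07)&(y<.13)&(abs(x-a)<.004)]
    if len(k)>5: print("%.3f n%d y %.4f..%.4f zmax %.4f y@top %.4f"%(a,len(k),*np.percentile(k[:,1],[2,98]),np.percentile(k[:,2],95),np.median(k[k[:,2]>np.percentile(k[:,2],85),1])))
print("long arm by y")
for b in np.arange(.03,.12,.008):
    k=P[(d>0)&(h>.06)&(h<.2)&(x>.54)&(x<.59)&(abs(y-b)<.004)]
    if len(k)>5: print("%.3f n%d x %.4f..%.4f zmax %.4f"%(b,len(k),*np.percentile(k[:,0],[2,98]),np.percentile(k[:,2],95)))
```

```text
[0.56233484 0.01052371 0.14842085] [3.13940824e+00 3.58978453e-04 1.57007375e+00]
by x: short arm / head
0.550 n111 y 0.0703..0.0925 zmax 0.1224 y@top 0.0714
0.558 n566 y 0.0705..0.1012 zmax 0.1258 y@top 0.0723
0.566 n658 y 0.0707..0.1059 zmax 0.1246 y@top 0.0728
0.574 n422 y 0.0810..0.1088 zmax 0.1122 y@top 0.0898
0.582 n384 y 0.0888..0.1101 zmax 0.1092 y@top 0.0989
0.590 n384 y 0.0888..0.1101 zmax 0.1092 y@top 0.0992
0.598 n386 y 0.0887..0.1101 zmax 0.1092 y@top 0.1007
0.606 n378 y 0.0887..0.1101 zmax 0.1091 y@top 0.0989
0.614 n256 y 0.0887..0.1099 zmax 0.1092 y@top 0.1001
0.646 n844 y 0.0845..0.1202 zmax 0.1102 y@top 0.1029
0.654 n831 y 0.0845..0.1203 zmax 0.1095 y@top 0.1018
0.662 n637 y 0.0845..0.1203 zmax 0.1098 y@top 0.1006
0.670 n1746 y 0.0816..0.1225 zmax 0.1205 y@top 0.1020
0.678 n2886 y 0.0798..0.1289 zmax 0.1333 y@top 0.1057
long arm by y
0.030 n442 x 0.5519..0.5698 zmax 0.1519
0.038 n447 x 0.5518..0.5699 zmax 0.1473
0.046 n418 x 0.5518..0.5701 zmax 0.1425
0.054 n412 x 0.5516..0.5702 zmax 0.1381
0.062 n392 x 0.5522..0.5704 zmax 0.1337
0.070 n384 x 0.5521..0.5705 zmax 0.1291
0.078 n339 x 0.5520..0.5700 zmax 0.1243
0.086 n450 x 0.5525..0.5867 zmax 0.1198
0.094 n650 x 0.5546..0.5894 zmax 0.1146
0.102 n532 x 0.5591..0.5897 zmax 0.1105
0.110 n169 x 0.5677..0.5896 zmax 0.1062
```

View pics/w6.png

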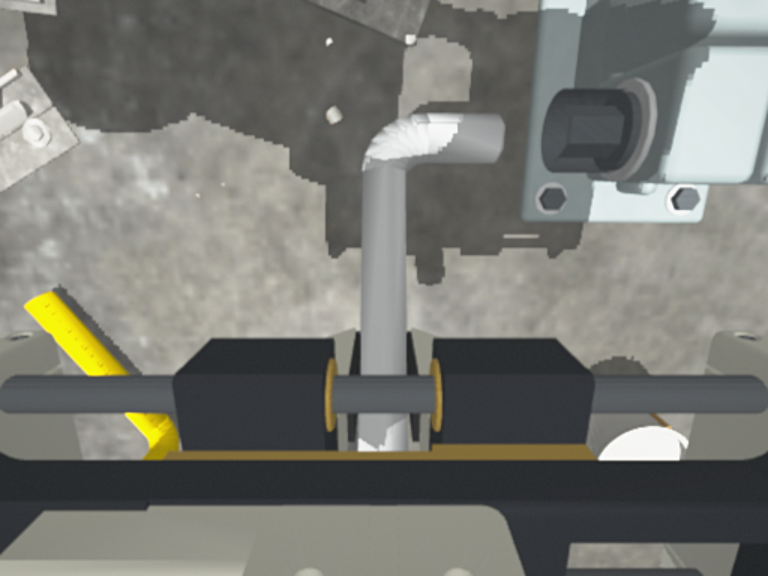

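Run:
```python
from h import *
z=np.load("w6.npz"); P=cloud(z['d'],z['K'],z['T']); x,y,h=P[...,0],P[...,1],P[...,2]
for c in (.645,.655,.662):
  print(c,end=": ")
  for b in np.arange(.084,.124,.003):
    k=P[(abs(x-c)<.003)&(abs(y-b)<.0015)&(h>.05)]
    if len(k): print("%.3f:%.4f"%(b,k[:,2].max()),end=" ")
  print()
print("short:",end="")
for b in np.arange(.084,.115,.002):
    k=P[(abs(x-.6)<.008)&(abs(y-b)<.001)&(h>.05)]
    if len(k): print("%.3f:%.4f"%(b,np.median(k[:,2])),end=" ")
k=P[(h>.1)&(abs(y-.0995)<.008)&(x<.635)&(h<.112)]; print("\ntip x",np.percentile(k[:,0],[98,99.5]))
k=P[(h>.09)&(abs(y-.102)<.01)&(x>.63)&(h<.12)]; print("mouth x",np.percentile(k[:,0],[.5,2,5]))
```

```text
0.645: 0.084:0.0986 0.087:0.0993 0.090:0.1041 0.093:0.1080 0.096:0.1126 0.099:0.1124 0.102:0.1116 0.105:0.1120 0.108:0.1128 0.111:0.1058 0.114:0.1004 0.117:0.0911 0.120:0.0986 
0.655: 0.084:0.0984 0.087:0.0913 0.090:0.1024 0.093:0.1065 0.096:0.1108 0.099:0.1106 0.102:0.1101 0.105:0.1110 0.108:0.1101 0.111:0.1068 0.114:0.1010 0.117:0.0919 0.120:0.0994 
0.662: 0.084:0.0973 0.087:0.0918 0.090:0.1012 0.093:0.1075 0.096:0.1101 0.099:0.1105 0.102:0.1103 0.105:0.1103 0.108:0.1100 0.111:0.1073 0.114:0.1003 0.117:0.0923 0.120:0.0988 
short:0.088:0.0995 0.090:0.1020 0.092:0.1051 0.094:0.1081 0.096:0.1082 0.098:0.1083 0.100:0.1082 0.102:0.1082 0.104:0.1084 0.106:0.1058 0.108:0.1029 0.110:0.0997 
tip x [0.61430324 0.61531939]
mouth x [0.64275972 0.64410123 0.64586028]
```

The wrist picture shows the short arm (400–505,135) px pointing at the socket head (590,130) px, about 27 mm gap; it must shift 2.8 mm left and 1.4 mm up.

Call:
{"fn": "send_rows", "kwargs": {"targets": [{"translation": [0.28,0.3,-0.14],"spin": 0,"jaw": 0.1},{"translation": [0.28,1.0,-0.14],"spin": 0,"jaw": 0.1},{"translation": [0.28,1.8,-0.14],"spin": 0,"jaw": 0.1},{"translation": [0.28,1.8,-0.14],"spin": 0,"jaw": 0.1},{"translation": [0.28,1.8,-0.14],"spin": 0,"jaw": 0.1}]}}

```text
time: 14.0
tool_pos: [0.5777, 0.0136, 0.15]
tool_rot: [-3.141, 0.0, 1.57]
contact_force: [-0.4, -0.6, -5.6]
opening: 0.0184
grip_force: 60.0
```

```bash
cat > m.py <<'E'
from h import *
s=monitor.observe(); print(s["time"],s["tool_pos"],s["contact_force"])
p,d,K,T=snap("wrist"); P=cloud(d,K,T); x,y,h=P[...,0],P[...,1],P[...,2]
g=(h>.085)&(abs(y-.102)<.008)&(h<.115)
xs=x[g&(x<.7)]; H=np.histogram(xs,np.arange(.6,.66,.002)); print("gap hist",H[0])
for nm,lo,hi in(("key",.585,.61),("head",.648,.664)):
    Q=P[(x>lo)&(x<hi)&(y>.08)&(y<.125)&(h>.09)&(h<.116)]
    top=np.median(Q[abs(Q[:,1]-.102)<.003][:,2]); c=[]
    for dz in (.003,.005,.007):   # slanted flats at equal heights below the top flat
        k=Q[(abs(Q[:,2]-(top-dz))<.0012)]; L=k[(k[:,1]<.102)&(k[:,1]>.087)][:,1]; Rr=k[(k[:,1]>.102)&(k[:,1]<.117)][:,1]
        c.append((np.median(L)+np.median(Rr))/2)
    print(nm,"top",round(top,4),"yc",np.round(c,4),"ext",np.percentile(Q[:,1],[1,99]).round(4))
Q=P[(x>.57)&(x<.59)&(y>.04)&(y<.075)&(h>.1)]
for b in(.045,.07):
    k=P[(abs(y-b)<.003)&(x>.56)&(x<.6)&(h>.1)&(h<.16)]; print("arm",b,np.percentile(k[:,2],95).round(4))
E
python3 m.py
```

```text
14.0 [0.57770592 0.01362067 0.1499621 ] [-0.42499771 -0.63485456 -5.57538136]
gap hist [72 73 68 73 72 67 72 71 68 70 74 68 72 69 69 24  0  0  0  0  0 39 52 71
 70 70 71 68 73 73]
key top 0.11 yc [0.1022 0.1022 0.1021] ext [0.0891 0.1133]
head top 0.1089 yc [0.102  0.1023 0.1021] ext [0.0841 0.1206]
arm 0.045 0.1463
arm 0.07 0.1317
```

Call:
{"fn": "send_rows", "kwargs": {"targets": [{"translation": [0,0.5,0.08],"spin": 0,"jaw": 0.1},{"translation": [0,0.9,0.08],"spin": 0,"jaw": 0.1},{"translation": [0,1.2,0.08],"spin": 0,"jaw": 0.1},{"translation": [0,1.4,0.08],"spin": 0,"jaw": 0.1},{"translation": [0,1.5,0.08],"spin": 0,"jaw": 0.1}]}}

```text
time: 14.55
tool_pos: [0.593, 0.0136, 0.1492]
tool_rot: [-3.142, 0.0, 1.57]
contact_force: [0.1, 0.3, -6.1]
opening: 0.0182
grip_force: 60.0
```

Call:
{"fn": "send_rows", "kwargs": {"targets": [{"translation": [0,0.2,0],"spin": 0,"jaw": 0.1},{"translation": [0,0.4,0],"spin": 0,"jaw": 0.1},{"translation": [0,0.6,0],"spin": 0,"jaw": 0.1},{"translation": [0,0.8,0],"spin": 0,"jaw": 0.1},{"translation": [0,0.8,0],"spin": 0,"jaw": 0.1}]}}

```text
time: 15.05
tool_pos: [0.6011, 0.0136, 0.1493]
tool_rot: [3.141, 0.0, 1.57]
contact_force: [-0.4, -0.5, -5.4]
opening: 0.0177
grip_force: 60.0
```

Call:
{"fn": "send_rows", "kwargs": {"targets": [{"translation": [0,0.3,0],"spin": 0,"jaw": 0.1},{"translation": [0,0.6,0],"spin": 0,"jaw": 0.1},{"translation": [0,0.8,0],"spin": 0,"jaw": 0.1},{"translation": [0,1.0,0],"spin": 0,"jaw": 0.1},{"translation": [0,1.0,0],"spin": 0,"jaw": 0.1}]}}

```text
time: 15.55
tool_pos: [0.6111, 0.0136, 0.1493]
tool_rot: [3.141, 0.0, 1.57]
contact_force: [0.3, 0.2, -5.5]
opening: 0.0181
grip_force: 60.0
```

Call:
{"fn": "send_rows", "kwargs": {"targets": [{"translation": [0,0.1,0],"spin": 0,"jaw": 0.1},{"translation": [0,0.2,0],"spin": 0,"jaw": 0.1},{"translation": [0,0.3,0],"spin": 0,"jaw": 0.1},{"translation": [0,0.3,0],"spin": 0,"jaw": 0.1},{"translation": [0,0.3,0],"spin": 0,"jaw": 0.1}]}}

```text
time: 16.05
tool_pos: [0.6138, 0.0136, 0.1493]
tool_rot: [-3.142, 0.0, 1.57]
contact_force: [1.0, -0.9, -6.2]
opening: 0.018
grip_force: 60.0
```

Call:
{"fn": "send_rows", "kwargs": {"targets": [{"translation": [0,0.1,0],"spin": 0,"jaw": 0.1},{"translation": [0,0.2,0],"spin": 0,"jaw": 0.1},{"translation": [0,0.2,0],"spin": 0,"jaw": 0.1},{"translation": [0,0.2,0],"spin": 0,"jaw": 0.1},{"translation": [0,0.2,0],"spin": 0,"jaw": 0.1}]}}

```text
time: 16.55
tool_pos: [0.6156, 0.0135, 0.1493]
tool_rot: [-3.141, 0.0, 1.57]
contact_force: [-2.5, -1.0, -4.6]
opening: 0.0181
grip_force: 60.0
```

Run:
```python
from h import *
p,d,K,T=snap("wrist"); save(cv2.resize(p[:300],(768,450)),"w7.png")
P=cloud(d,K,T); x,y,h=P[...,0],P[...,1],P[...,2]
for b in(.05,.06,.07):
    k=P[(abs(y-b)<.003)&(x>.58)&(x<.66)&(h>.09)&(h<.16)]; print("arm",b,np.percentile(k[:,0],[2,98]).round(4),np.percentile(k[:,2],95).round(4))
for c in np.arange(.62,.66,.002):
    k=P[(abs(x-c)<.001)&(y>.08)&(y<.13)&(h>.08)&(h<.12)]
    if len(k)>3: print(round(c,3),np.percentile(k[:,1],[1,99]).round(4))
```

```text
arm 0.05 [0.6049 0.6234] 0.1426
arm 0.06 [0.6048 0.6228] 0.1368
arm 0.07 [0.6047 0.623 ] 0.131
0.62 [0.082  0.1102]
0.622 [0.0808 0.1108]
0.624 [0.0813 0.1111]
0.626 [0.0883 0.1124]
0.628 [0.0904 0.1126]
0.63 [0.0911 0.1125]
0.632 [0.0918 0.1131]
0.634 [0.0917 0.1132]
0.636 [0.0918 0.1131]
0.638 [0.0918 0.1132]
0.64 [0.0918 0.1131]
0.642 [0.0864 0.1193]
0.644 [0.084  0.1205]
0.646 [0.0843 0.1205]
0.648 [0.084  0.1204]
0.65 [0.084  0.1205]
0.652 [0.0844 0.1203]
0.654 [0.084  0.1205]
0.656 [0.084  0.1205]
0.658 [0.0844 0.1205]
0.66 [0.084  0.1206]
```

View pics/w7.png

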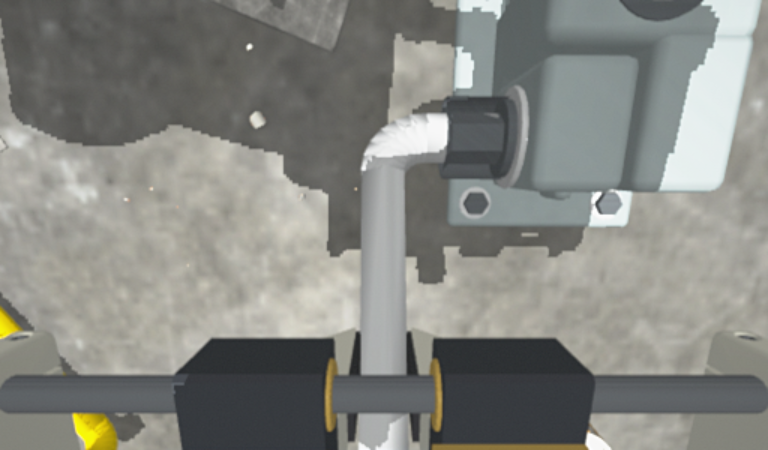

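Short arm is home: arm plane x 0.614, mouth x 0.6415 (27.6 mm, expected 28.5) and light contact of 2.5 N on the floor.

Call:
{"fn": "send_rows", "kwargs": {"targets": [{"translation": [-0.25,0,0.47],"spin": 0,"jaw": 0.1},{"translation": [-0.49,0,0.95],"spin": 0,"jaw": 0.1},{"translation": [-0.69,0,1.45],"spin": 0,"jaw": 0.1},{"translation": [-0.87,0,1.95],"spin": 0,"jaw": 0.1},{"translation": [-1.02,0,2.47],"spin": 0,"jaw": 0.1}], "force": 25}}

```text
time: 17.1
tool_pos: [0.6164, 0.0029, 0.1257]
tool_rot: [3.139, 0.001, 1.57]
contact_force: [-4.4, -2.3, 9.0]
opening: 0.0187
grip_force: 25.0
```

Call:
{"fn": "send_rows", "kwargs": {"targets": [{"translation": [-0.13,0,0.52],"spin": 0,"jaw": 0.1},{"translation": [-0.22,0,1.05],"spin": 0,"jaw": 0.1},{"translation": [-0.29,0,1.58],"spin": 0,"jaw": 0.1},{"translation": [-0.34,0,2.11],"spin": 0,"jaw": 0.1},{"translation": [-0.35,0,2.65],"spin": 0,"jaw": 0.1}]}}

```text
time: 17.6
tool_pos: [0.6168, -0.0011, 0.0995]
tool_rot: [3.138, 0.001, 1.57]
contact_force: [-3.9, -4.4, 10.1]
opening: 0.0189
grip_force: 25.1
```

Call:
{"fn": "send_rows", "kwargs": {"targets": [{"translation": [0.02,0,0.5],"spin": 0,"jaw": 0.1},{"translation": [0.06,0,1.0],"spin": 0,"jaw": 0.1},{"translation": [0.13,0,1.5],"spin": 0,"jaw": 0.1},{"translation": [0.2,0,2.0],"spin": 0,"jaw": 0.1},{"translation": [0.2,0,2.0],"spin": 0,"jaw": 0.1}]}}

```text
time: 18.1
tool_pos: [0.6171, 0.0007, 0.0789]
tool_rot: [3.138, 0.002, 1.57]
contact_force: [-1.5, -4.7, 5.6]
opening: 0.0188
grip_force: 25.0
```

```bash
cat > a.py <<'E'
from h import *
print(monitor.observe()["tool_pos"],monitor.observe()["joint_efforts"].round(1)[:3])
p,d,K,T=snap("wrist"); P=cloud(d,K,T); x,y,h=P[...,0],P[...,1],P[...,2]
k=[];
for b in np.arange(.03,.085,.004):
    q=P[(abs(y-b)<.002)&(abs(x-.614)<.012)&(h>.04)&(h<.16)]
    if len(q)>5: k.append((b,np.percentile(q[:,2],90)))
k=np.array(k); f=np.polyfit(k[:,0],k[:,1],1); print("lever angle above level",-np.degrees(np.arctan(f[0])),k.round(4)[[0,-1]])
q=P[(abs(y-.06)<.01)&(h>.04)&(h<.14)&(x>.59)&(x<.64)]; print("arm x",np.percentile(q[:,0],[2,98]).round(4))
q=P[(abs(y-.102)<.012)&(h>.09)&(h<.14)&(x>.6)&(x<.64)]; print("elbow",q.max(0))
E
python3 a.py
```

```text
[0.61706048 0.00073191 0.07888145] [  2.9 -51.4 -19.9]
lever angle above level 43.74808913154377 [[0.03   0.1598]
 [0.082  0.1049]]
arm x [0.6059 0.6241]
elbow [0.63997274 0.11095524 0.11088662]
```

Call:
{"fn": "send_rows", "kwargs": {"targets": [{"translation": [0.07,0,0.4],"spin": 0,"jaw": 0.1},{"translation": [0.15,0,0.8],"spin": 0,"jaw": 0.1},{"translation": [0.22,0,1.1],"spin": 0,"jaw": 0.1},{"translation": [0.25,0,1.3],"spin": 0,"jaw": 0.1},{"translation": [0.25,0,1.3],"spin": 0,"jaw": 0.1}]}}

```text
time: 18.65
tool_pos: [0.6175, 0.0037, 0.0663]
tool_rot: [3.137, 0.001, 1.57]
contact_force: [-0.7, -3.4, 5.9]
opening: 0.0185
grip_force: 25.0
```

```bash
sed -i 's/(h<.16)\]/(h<.115)]/; s/arange(.03,/arange(.046,/' a.py; python3 a.py
```

```text
[0.61752381 0.00369183 0.06633851] [  1.8 -51.2 -19.2]
lever angle above level -16.483128055242723 [[0.046  0.0922]
 [0.082  0.1029]]
arm x [0.6063 0.6245]
elbow [0.63999942 0.11321693 0.11073031]
```

Call:
{"fn": "send_rows", "kwargs": {"targets": [{"translation": [0.06,-0.1,0.2],"spin": 0,"jaw": 0.1},{"translation": [0.12,-0.1,0.4],"spin": 0,"jaw": 0.1},{"translation": [0.18,-0.1,0.6],"spin": 0,"jaw": 0.1},{"translation": [0.18,-0.1,0.6],"spin": 0,"jaw": 0.1},{"translation": [0.18,-0.1,0.6],"spin": 0,"jaw": 0.1}]}}

```text
time: 19.2
tool_pos: [0.6174, 0.0056, 0.0609]
tool_rot: [3.135, 0.001, 1.57]
contact_force: [1.6, -1.4, 6.2]
opening: 0.0185
grip_force: 25.0
```

```bash
python3 a.py
```

```text
[0.61741935 0.00555317 0.0608781 ] [  1.4 -51.  -18.1]
lever angle above level -19.481638592589952 [[0.046  0.089 ]
 [0.082  0.1019]]
arm x [0.6063 0.6245]
elbow [0.63999357 0.11298356 0.11088837]
```

Call:
{"fn": "send_rows", "kwargs": {"targets": [{"translation": [0.05,0.1,0.2],"spin": 0,"jaw": 0.1},{"translation": [0.1,0.2,0.4],"spin": 0,"jaw": 0.1},{"translation": [0.16,0.2,0.6],"spin": 0,"jaw": 0.1},{"translation": [0.16,0.2,0.6],"spin": 0,"jaw": 0.1},{"translation": [0.16,0.2,0.6],"spin": 0,"jaw": 0.1}]}}

```text
time: 19.75
tool_pos: [0.6186, 0.0074, 0.0549]
tool_rot: [3.137, 0.001, 1.57]
contact_force: [-1.9, -1.5, 9.6]
opening: 0.0186
grip_force: 25.1
```

```bash
python3 a.py
```

```text
[0.61860544 0.00737811 0.0549239 ] [  1.  -50.1 -18.9]
lever angle above level -22.852107055471997 [[0.046  0.0853]
 [0.082  0.1005]]
arm x [0.6069 0.625 ]
elbow [0.63999666 0.11293989 0.1104037 ]
```

Call:
{"fn": "send_rows", "kwargs": {"targets": [{"translation": [0.07,0,0.2],"spin": 0,"jaw": 0.1},{"translation": [0.14,0,0.4],"spin": 0,"jaw": 0.1},{"translation": [0.21,0,0.6],"spin": 0,"jaw": 0.1},{"translation": [0.21,0,0.6],"spin": 0,"jaw": 0.1},{"translation": [0.21,0,0.6],"spin": 0,"jaw": 0.1}], "force": 30}}

```text
time: 20.3
tool_pos: [0.6193, 0.0093, 0.0499]
tool_rot: [3.135, 0.001, 1.57]
contact_force: [-1.8, -2.4, 13.4]
opening: 0.0187
grip_force: 30.1
```

```bash
python3 a.py
```

```text
[0.619257   0.00925017 0.0498534 ] [  1.3 -47.5 -17.6]
lever angle above level -25.8589075678243 [[0.046  0.0818]
 [0.082  0.0992]]
arm x [0.6071 0.6253]
elbow [0.63999975 0.11307864 0.10984454]
```

```bash
cat > hexa.py <<'E'
from h import *
def fit(P,lo,hi,ap):
    Q=P[(P[...,0]>lo)&(P[...,0]<hi)&(abs(P[...,1]-.102)<.014)&(P[...,2]>.1015)&(P[...,2]<.116)]
    best=None
    for a in np.radians(np.arange(0,60,1)):
        for cy in np.arange(.1,.105,.0005):
            for cz in np.arange(.098,.1025,.0005):
                v=Q[::5,1:]-[cy,cz]; ph=np.arctan2(v[:,1],v[:,0]); r=np.hypot(*v.T)
                e=np.median(abs(r*np.cos((ph-a+np.pi/6)%(np.pi/3)-np.pi/6)-ap))
                if best is None or e<best[0]: best=(e,np.degrees(a),cy,cz)
    return len(Q),np.round(best,5)
if __name__=="__main__":
    z=np.load("w6.npz"); print("before",fit(cloud(z['d'],z['K'],z['T']),.648,.664,.010))
    p,d,K,T=snap("wrist"); P=cloud(d,K,T); np.savez("w8",p=p,d=d,K=K,T=T)
    print("head now",fit(P,.652,.668,.010)); print("short arm now",fit(P,.632,.640,.0095))
    m=P[(abs(P[...,1]-.102)<.017)&(P[...,2]>.085)&(P[...,2]<.12)&(P[...,0]<.66)]
    for c in np.arange(.632,.652,.002):
        k=m[abs(m[:,0]-c)<.001]; print(round(c,3),np.percentile(k[:,1],[1,99]).round(4),end=";") if len(k)>4 else 0
E
python3 hexa.py
```

```text
before (718, array([2.70e-04, 3.00e+01, 1.02e-01, 9.90e-02]))
head now (3138, array([4.10e-04, 9.00e+00, 1.02e-01, 9.95e-02]))
short arm now (1346, array([3.80e-04, 2.60e+01, 1.02e-01, 9.80e-02]))
0.632 [0.0906 0.1122];0.634 [0.091  0.1123];0.636 [0.0912 0.112 ];0.638 [0.0913 0.112 ];0.64 [0.0913 0.1125];0.642 [0.0912 0.1123];0.644 [0.0866 0.1183];0.646 [0.0855 0.1189];0.648 [0.0858 0.1186];0.65 [0.0858 0.1187];0.652 [0.0858 0.1189];
```

Head hexagon turned from 30° to 69° (39°, i.e. solid at about 0.66 rad); the lever force is rising. Ease off, then release.

Call:
{"fn": "send_rows", "kwargs": {"targets": [{"translation": [-0.07,0,-0.2],"spin": 0,"jaw": 0.1},{"translation": [-0.14,0,-0.4],"spin": 0,"jaw": 0.1},{"translation": [-0.2,0,-0.6],"spin": 0,"jaw": 0.1},{"translation": [-0.2,0,-0.6],"spin": 0,"jaw": 0.1},{"translation": [-0.2,0,-0.6],"spin": 0,"jaw": 0.1}]}}

```text
time: 20.9
tool_pos: [0.6178, 0.0084, 0.0531]
tool_rot: [3.139, -0.001, 1.57]
contact_force: [4.0, 3.7, 0.2]
opening: 0.0185
grip_force: 29.8
```

```bash
python3 a.py; python3 hexa.py
```

```text
[0.61775647 0.00836045 0.05310566] [ -1.8 -55.3 -18.5]
lever angle above level -24.234762753815087 [[0.046  0.0842]
 [0.082  0.1004]]
arm x [0.6065 0.6247]
elbow [0.6399971  0.11312898 0.11098949]
before (718, array([2.70e-04, 3.00e+01, 1.02e-01, 9.90e-02]))
head now (2974, array([4.00e-04, 1.10e+01, 1.02e-01, 9.90e-02]))
short arm now (1319, array([2.80e-04, 2.50e+01, 1.02e-01, 9.85e-02]))
0.632 [0.0909 0.1121];0.634 [0.0913 0.1127];0.636 [0.0913 0.1125];0.638 [0.0913 0.1125];0.64 [0.0913 0.1125];0.642 [0.0912 0.1123];0.644 [0.0868 0.1186];0.646 [0.0857 0.1189];0.648 [0.0857 0.1188];0.65 [0.0854 0.1188];0.652 [0.0857 0.1189];
```

Call:
{"fn": "send_rows", "kwargs": {"targets": [{"translation": [0,0,0],"spin": 0,"jaw": 0.5},{"translation": [0,0,0],"spin": 0,"jaw": 0.5},{"translation": [0,0,0],"spin": 0,"jaw": 0.5},{"translation": [0,0,0],"spin": 0,"jaw": 0.5},{"translation": [0,0,0],"spin": 0,"jaw": 0.5}]}}

```text
time: 21.5
tool_pos: [0.6166, 0.0078, 0.053]
tool_rot: [-3.141, 0.0, 1.57]
contact_force: [-0.4, -0.7, 0.4]
opening: 0.0456
grip_force: 0.0
```

Call:
{"fn": "send_rows", "kwargs": {"targets": [{"translation": [0,0,-2],"spin": 0,"jaw": 0.5},{"translation": [0,0,-5],"spin": 0,"jaw": 0.5},{"translation": [0,0,-9],"spin": 0,"jaw": 0.5},{"translation": [-1,-1,-13],"spin": 0,"jaw": 0.5},{"translation": [-2,-2,-15],"spin": 0,"jaw": 0.5}]}}

```text
time: 22.0
tool_pos: [0.5978, -0.0123, 0.2069]
tool_rot: [3.136, 0.001, 1.571]
contact_force: [-0.0, 0.8, -0.5]
opening: 0.046
grip_force: 0.0
```

```bash
python3 a.py; python3 hexa.py
python3 - <<'E'
from h import *
p,d,K,T=snap("wrist"); save(cv2.resize(p,(768,576)),"w9.png")
E
```

```text
[ 0.59775535 -0.01231023  0.20691424] [  1.6 -48.8 -24.6]
lever angle above level -24.148077072417767 [[0.046 0.084]
 [0.082 0.1  ]]
arm x [0.6067 0.6248]
elbow [0.63998793 0.11324268 0.1095321 ]
before (718, array([2.70e-04, 3.00e+01, 1.02e-01, 9.90e-02]))
head now (456, array([4.30e-04, 9.00e+00, 1.02e-01, 9.90e-02]))
short arm now (215, array([2.800e-04, 3.400e+01, 1.025e-01, 9.850e-02]))
0.632 [0.0915 0.1123];0.634 [0.0914 0.1119];0.636 [0.0913 0.1121];0.638 [0.0913 0.1119];0.64 [0.0913 0.112 ];0.642 [0.0913 0.1119];0.644 [0.0881 0.1186];0.646 [0.0854 0.1186];0.648 [0.0853 0.1186];0.65 [0.0853 0.1187];0.652 [0.0854 0.1186];
```

View pics/w9.png

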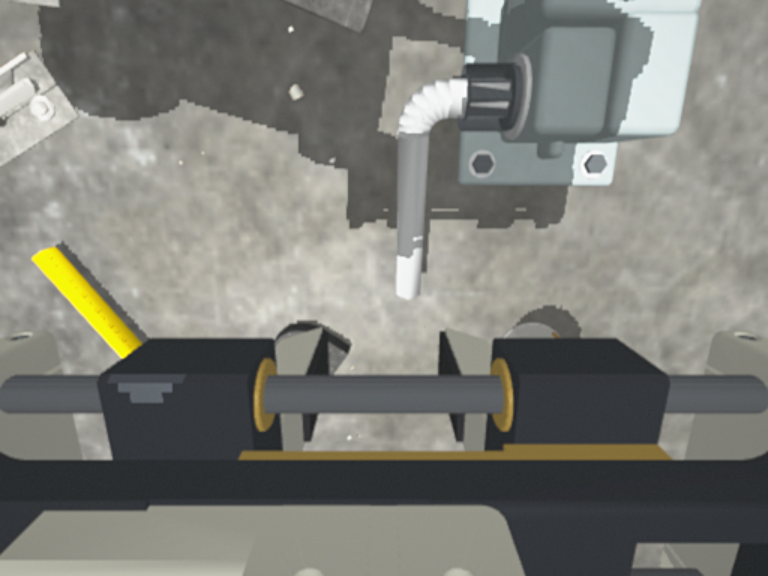

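The key sits in the screw, lever at (410,130)–(408,295) px, short arm entering the head at (465,95), hand well clear.

```bash
python3 -c "
from h import *
print(job.hand_in())"
```

```text
the job is handed in; nothing more can be done
None
```

The job is handed in, but no verdict came back. By camera, the screw turned about 39° to roughly its solid stop at 0.66 rad. The key's short arm is still home in the socket and the robot is clear.

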